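# Set the heating timer wheel and start it

### The arm

A 6-joint arm with a two-finger parallel gripper is mounted at the origin on the work surface. World frame = base frame: x ahead of the robot, y to its left, z up, the work surface at z = 0. Lengths are in m, angles in rad, forces in N, time in s.
With the tool pointing down it reaches from about 0.325 to 0.775 m from the base axis. Payload 5.5 kg.
Tool frame: the origin (TCP) lies between the finger pads; the fingertips stand 8 mm ahead of it and the grasp point (between the pads) lies 11 mm behind it; x points along the fingers, z is the direction in which the jaws open and shut, and the axes are right-handed (so a half turn about x gives the same grasp; the last joint's range is limited). The gripper opens to 85 mm and grips with 20 to 120 N. Pads are 22 mm wide; open, the fingers measure 114 mm over their backs; the gripper's body (76 mm by 85 mm) begins 54 mm behind the grasp point. The pads swing forward as they close: fully open they stand 13 mm farther back than shut.
Start: joints at [1.113, 0.091, 1.231, -0, 1.82, -0.057], TCP at [0.234, 0.552, 0.218] pointing down, gripper open.
Joint ranges: [-2.87, 2.87], [-0.86, 2.18], [0.17, 2.46], [-1.51, 4.65], [0.06, 2.69], [-2.65, 2.65]. Speed limits (rad/s): [2.57, 2.57, 3.01, 3.14, 3.14, 3.14].

### API

Orientations are given as a unit quaternion [x, y, z, w].
In Python, from plant import robot, capture, job, models gives the robot as it stands.
- The arm moves only by the tool servo_tool, never from a script. Its argument "increments" is a list of rows, each an object with "fingers": the finger opening in m, from 0 to 0.0854; "xyz": the shift along the world's x, y, z in m, a list of three; "yaw": the turn about the world's z in degrees. A call has 1 to 20 rows; each row shifts and turns the commanded pose from where the row before left it; what a row does not reach is not made up. A row lasts 1/10 s, in which the tool goes at most 50 mm and 8.59 degrees, less where a joint would pass 70% of its speed; a pose out of reach is approached as far as the arm can. A call with a gripper value outside its range is refused whole. The fingers move at their own pace and stop on an object; the grip force is fixed at half the most. Time passes only in rows, so rows that do not move let the fingers close. It gives the time, the measured TCP pose, the force and the opening at its end, in the units of the state.
- robot.observe(): the state, without advancing time (a new reading comes with each control period).
- capture(name): name is "scene" or "side" or "wrist"; returns a dict with "image" (384x512x3 uint8, red, green, blue), "fx", "fy", "cx", "cy" (pixels), "rvec" (rotation vector, rad) and "tvec" (3), from world to camera coordinates, as OpenCV has them. Camera axes: x right, y down, z forward; pixel columns grow to the right and rows downward; lengths in m; the calibration is good to about 2 mm. The wrist camera is an equidistant fisheye: a pixel r from the principal point sees the ray r / f radians off the axis. A picture is of the moment at which its call begins. There is no depth.
- job.job_done(): hands the job in, once; it reports no verdict.
Trained networks look in the newest picture that a camera, given by its name, has taken for a name from the list of things; names that differ only in an ending like _2 or _b are one class to them, and where a whole thing is asked for, a point or a joint stands for the part that bears it (a point fixed in the world has none). Each returns a list of dicts, best first, with "score" (0 to 1); they miss things now and then, are a little off and sometimes report something else, mostly with a low value. They report only what shows in the picture. A call takes as long as a camera call. They do not tell look-alikes from the thing itself.
- models.find_in(camera, label): "point" ([column, row] in pixels, amid what is visible of it).
- models.landmark_of(camera, label): "point" ([column, row] in pixels: a listed point, or the origin of a listed thing).
The state is a dict: "t": time; "qpos": joint angles; "joint_vel": joint speeds; "joint_efforts": joint torques, N m; "eef_pos": TCP position; "tool_rot": TCP orientation; "force": force on the tool from outside, world axes, zero at the start; "moment": the same for the moment, N m; "grip_width": finger opening in m.
Only numpy, scipy, OpenCV 4.12 (cv2) and the standard library are available. Lean on these libraries where they do the work, as an engineer would, in place of code of your own. Each camera call takes 0.05 s, during which the arm holds its last target.

### The job

Set the heating timer on the radiator cover: flick its six-finned thumbwheel anticlockwise (seen from above), one click after another with a fingertip, until the fin that carries a round stud rests pointing at the small fixed metal bar on the timer's base, without clicking past it. Take the finger off the wheel, and only then press the round start button beside it fully down and let it come back up. Grasp and lift nothing; leave the bowl, jar, bell and fob where they are.

Things in the scene. Friction and masses are not known exactly. Their poses are not given: they have to be found in the camera images.
- timer: heating timer, screwed down: a white flat box 130 mm (its x) by 210 mm (its y) by 30 mm high. Origin: centre of its underside, on the surface; z up. In its frame the thumbwheel's upright axis is at x 0, y +35 mm; the start button at x 0, y -65 mm; the steel index bar at x +59.5, y +35 mm, on the wheel's +x side (away from the robot at yaw 0)
- hub (a point): centre of the top of the thumbwheel's hub, 50 mm above the surface, on its upright axis; axes as the timer's, not turning. The wheel lies flat: hub radius 22 mm and six radial fins, one every 60 degrees, each 6 mm wide, round tips 51 mm from the axis, standing from 34 to 50 mm above the surface, over the 30 mm high base. At every click one fin points along the timer's +x and one along -x
- mark (a point): top of the tip of the marked fin, 51 mm from the wheel's axis, 50 mm above the surface; turns with the wheel, x axis outward along that fin. Only this fin carries a round upright stud on top, 15 mm across, its centre 29 mm from the axis, rising to 57 mm above the surface
- index (a point): top of the fixed index bar: a dark steel bar 11 mm long (along the timer's x), 6 mm wide, its top 43 mm above the surface, its inner end 54 mm from the wheel's axis, just clear of the fin tips; it does not move
- wheel (a joint): wheel angle, rad: 0 with the marked fin at the index bar, growing anticlockwise from above; a click is 1.047 (60 degrees). Starts 2, 3 or 4 clicks before the mark (about -2.09, -3.14, -4.19); a stop at -4.97 bars going back. Sprung clicks: a fin pushed (about 6 N at its tip) 35 degrees forward springs on by itself to the next click; pushed less, it springs back when let go
- start_top (a point): centre of the top of the round start button, radius 14 mm, moving with it
- start (a joint): how far the start button is pressed, m: 0 up, 0.006 fully down, which takes 5 N; it springs back up
- bowl: bystander: terracotta key bowl, 120 mm across, 45 mm high; origin at the centre of its underside
- jar: bystander: glass jar with cork-coloured lid, 54 mm across, 75 mm high; origin at the centre of its underside
- bell: bystander: red plastic bike bell, 56 mm across, 35 mm high; origin at the centre of its underside
- fob: bystander: black hooked umbrella handle fob lying flat, about 65 by 35 by 14 mm; origin under its straight part
There are look-alikes about, which are no part of the job. Several things have the shape of the timer; the one meant has the colours described above.

How it is judged:
By the outcome, as a careful person would: the job done as asked, in the order asked, and still so for the second after the job is handed in, with the robot touching nothing.
It also fails if it takes over 64 s, if anything falls off the work surface, if the arm or the gripper's body presses on something with over 40 N, if the wrist force passes 120 N, or if a joint passes its speed limit or range.

## Working session

There is one attempt and no reset: what is moved stays moved. The work goes in short steps, Python scripts to look and compute and a tool call to move; the robot and the scene stay as the last step left them, time stands still between calls to the robot, and variables do not carry over. Pictures are saved under pics/ and viewed, and the job is handed in when it is done.

Besides the shell and the picture viewer there is one more tool, called in YAML: its name, and indented under it one key for each argument. servo_tool: Moves the arm, as the interface text tells. Its arguments: {"type":"object","properties":{"increments":{"type":"array"}},"required":["increments"]}

```bash
mkdir -p pics; ls; python3 - <<'E'
from plant import robot,capture,job,models
import cv2
for n in ["scene","side","wrist"]:
    c=capture(n); cv2.imwrite(f"pics/{n}0.png",c["image"][:,:,::-1])
    print(n,c["fx"],c["fy"],c["cx"],c["cy"],c["rvec"],c["tvec"])
    for l in ["timer","hub","mark","index","start_top"]:
        print(l,[(([round(v) for v in d["point"]]),round(d["score"],2)) for d in models.landmark_of(n,l)][:4])
s=robot.observe(); print(s)
E
```

```text
pics
scene 353.3108412987649 353.3108412987649 255.92048327587528 192.76615078666148 [ 2.38676863  1.038079   -0.28068508] [-0.40099533 -0.27563332  1.07909087]
timer [([272, 199], 0.6), ([233, 125], 0.55), ([218, 248], 0.16)]
hub [([245, 106], 0.84), ([283, 183], 0.71)]
mark [([261, 185], 0.81), ([254, 122], 0.81)]
index [([296, 207], 0.71), ([253, 127], 0.64)]
start_top [([249, 204], 0.61), ([212, 119], 0.53)]
side 357.79450071026366 357.79450071026366 256.66585679902 189.2368494168021 [ 2.10605396 -0.52724224  0.29544911] [-0.43527712  0.19462078  0.55828584]
timer [([138, 205], 0.95), ([267, 194], 0.91)]
hub [([137, 176], 0.88), ([256, 172], 0.81), ([315, 175], 0.36)]
mark [([256, 184], 0.92), ([159, 172], 0.64)]
index [([166, 175], 0.97), ([284, 169], 0.57), ([220, 222], 0.45)]
start_top [([131, 198], 0.63), ([257, 182], 0.53), ([278, 192], 0.4)]
wrist 297.3186396354542 297.3186396354542 255.25677721795984 193.10417772056437 [-2.42769045 -1.60771476 -0.21437333] [-0.59928922 -0.03482916  0.37780925]
timer []
hub []
mark []
index []
start_top [([30, 297], 0.53)]
{'t': 0.9, 'qpos': array([ 1.11326659e+00,  9.10547609e-02,  1.23070273e+00,  2.72290933e-05,
        1.81979694e+00, -5.66687497e-02]), 'joint_vel': array([ 0.00049158, -0.00099134, -0.00186137,  0.00139949,  0.00022152,
       -0.00040706]), 'joint_efforts': array([-4.42415567e-04, -4.58470881e+01, -4.18093157e+01, -4.06120398e-04,
        8.46007806e-04,  5.46600504e-06]), 'eef_pos': array([0.23410764, 0.55245593, 0.21840077]), 'tool_rot': array([-0.39043198,  0.58952781,  0.39046172,  0.58954175]), 'force': array([-1.2994134 ,  0.64693786, -0.38308184]), 'moment': array([-0.02523059,  0.01145171, -0.03117604]), 'grip_width': 0.08530739418423214}
```

```bash
python3 - <<'E'
import cv2
for n in ["scene","side"]:
    im=cv2.imread(f"pics/{n}0.png"); cv2.imwrite(f"pics/{n}0b.png",cv2.resize(im,(800,600),interpolation=cv2.INTER_CUBIC))
E
```

```text
(no output)
```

View pics/scene0b.png

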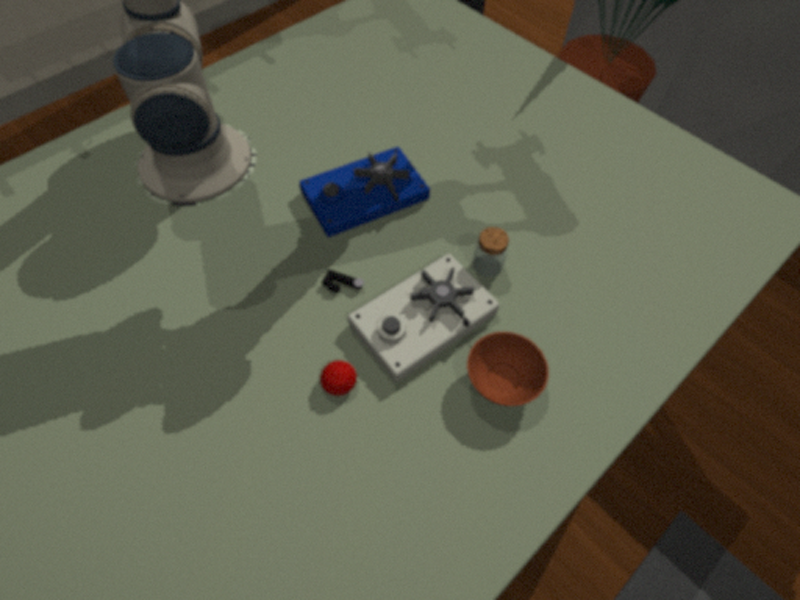

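View pics/side0b.png

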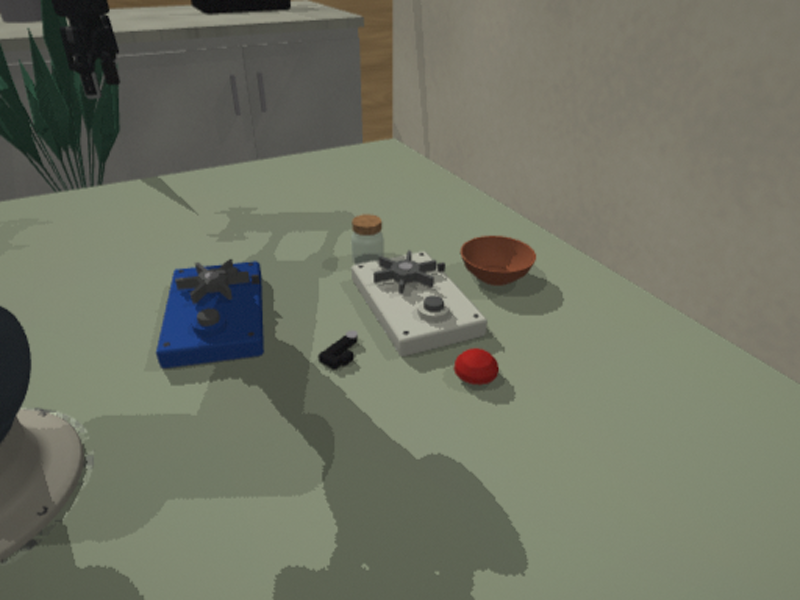

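View pics/wrist0.png

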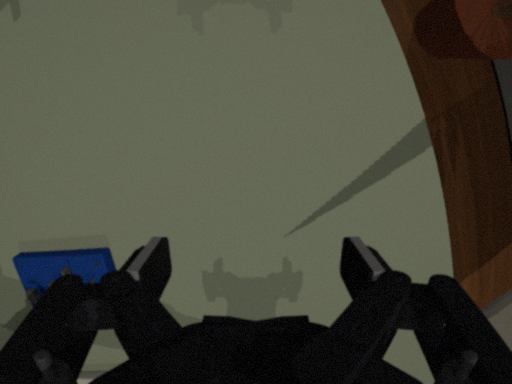

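The white timer is at scene (272,199) and side (267,194). The look-alike is the blue one, at scene (233,125) and side (138,205). I choose the white one. Next I fit its pose and crop in close.

```bash
cat > h.py <<'E'
import numpy as np,cv2
from plant import robot,capture,job,models
from scipy.optimize import least_squares
def proj(c,P):
    P=np.atleast_2d(np.array(P,float)); K=np.array([[c["fx"],0,c["cx"]],[0,c["fy"],c["cy"]],[0,0,1.]])
    return cv2.projectPoints(P,np.array(c["rvec"]),np.array(c["tvec"]),K,None)[0][:,0]
def projw(c,P):
    R=cv2.Rodrigues(np.array(c["rvec"]))[0]; X=np.atleast_2d(P)@R.T+np.array(c["tvec"])
    th=np.arctan2(np.hypot(X[:,0],X[:,1]),X[:,2]); ph=np.arctan2(X[:,1],X[:,0])
    return np.c_[c["cx"]+c["fx"]*th*np.cos(ph),c["cy"]+c["fy"]*th*np.sin(ph)]
def tw(p,pts):
    x,y,a=p; pts=np.atleast_2d(pts); R=np.array([[np.cos(a),-np.sin(a)],[np.sin(a),np.cos(a)]])
    return np.c_[pts[:,:2]@R.T+[x,y],pts[:,2]]
L={"hub":[0,.035,.05],"index":[.0595,.035,.043],"start_top":[0,-.065,.04]}
C30=[[sx*.065,sy*.105,.03] for sx,sy in [(1,1),(1,-1),(-1,-1),(-1,1)]]
E
python3 - <<'E'
from h import *
obs=[];cs={}
near={"scene":{"hub":(283,183),"index":None,"start_top":(249,204)},"side":{"hub":(256,172),"start_top":(278,192),"index":(284,169)}}
for n in near:
    cs[n]=capture(n)
    for l in near[n]:
        r=models.landmark_of(n,l)
        g={"scene":(280,195),"side":(268,185)}[n]
        r=[d for d in r if np.hypot(d["point"][0]-g[0],d["point"][1]-g[1])<50]
        print(n,l,[(np.round(d["point"],1),round(d["score"],2)) for d in r])
        nn=near[n][l] 
        if r:
            d=r[0] if nn is None else min(r,key=lambda d:np.hypot(d["point"][0]-nn[0],d["point"][1]-nn[1]))
            obs.append((n,l,d["point"]))
def res(p,o=None):
    return np.concatenate([proj(cs[n],tw(p,L[l]))[0]-np.array(q) for n,l,q in obs])
best=min((least_squares(res,[.5,0,a],loss="soft_l1") for a in np.arange(0,6.3,.5)),key=lambda r:r.cost)
print(best.x,np.degrees(best.x[2]),best.cost,np.round(best.fun,1))
np.save("pose.npy",best.x)
p=best.x
for n in cs:
    im=cs[n]["image"][:,:,::-1].copy(); k=6
    h=proj(cs[n],tw(p,[0,0,.03]))[0].astype(int); x0,y0=h[0]-64,h[1]-48
    cr=cv2.resize(im[y0:y0+96,x0:x0+128],None,fx=k,fy=k,interpolation=cv2.INTER_CUBIC)
    cv2.imwrite(f"pics/{n}1raw.png",cr)
    f=lambda q:tuple(int(v) for v in (q-[x0,y0]+.5)*k)
    cv2.polylines(cr,[np.array([f(q) for q in proj(cs[n],tw(p,C30))])],True,(0,255,0),1)
    for l in L: cv2.circle(cr,f(proj(cs[n],tw(p,L[l]))[0]),5,(0,0,255),1)
    cv2.imwrite(f"pics/{n}1.png",cr)
E
```

```text
scene hub [(array([283.7, 183.1]), 0.61)]
scene index [(array([295.3, 206.1]), 0.72)]
scene start_top [(array([248.2, 201.3]), 0.61)]
side hub [(array([259.1, 171.7]), 0.7)]
side start_top [(array([277.8, 191.2]), 0.44)]
side index [(array([283.3, 172.1]), 0.88), (array([317.1, 176.7]), 0.44)]
[0.55362189 0.07935398 6.0324667 ] 345.6348818562567 18.638823110970165 [-0.2  2.3  0.9 -0.8 -0.7  2.9  0.1 -2.3 -7.   5.4 -0.  -3. ]
```

View pics/scene1.png

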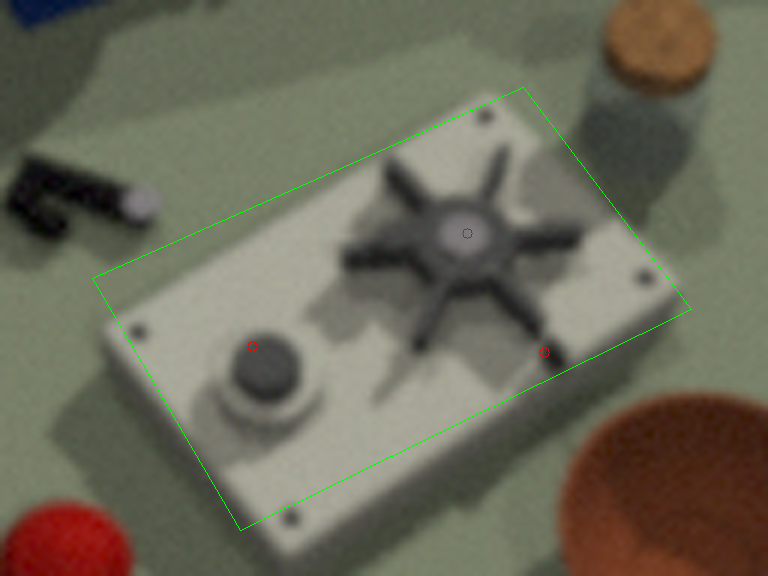

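View pics/side1.png

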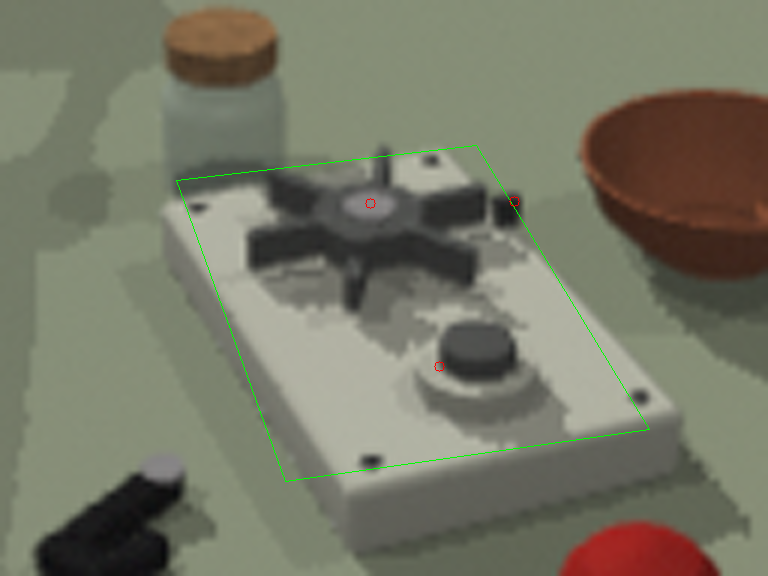

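View pics/scene1raw.png

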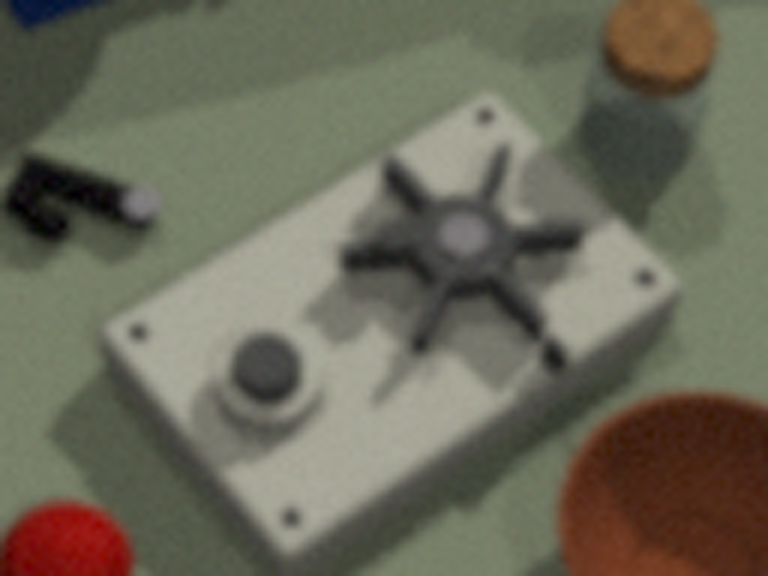

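View pics/side1raw.png

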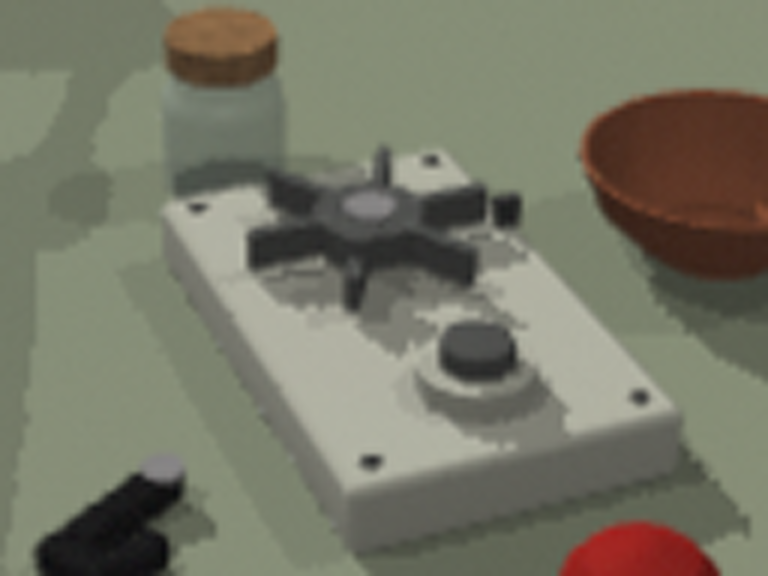

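```bash
python3 - <<'E'
from h import *
p0=np.load("pose.npy"); cs={n:capture(n) for n in ["scene","side"]}
cc={"scene":[(680,286),(288,548),(105,328),(490,92)],"side":[(447,150),(680,410),(348,490),(165,210)]}
hub={"scene":(465,233),"side":(370,205)}; idx={"scene":(553,352),"side":(507,203)};bt={"scene":(266,362),"side":(478,337)}
off={}
for n in cs:
    h=proj(cs[n],tw(p0,[0,0,.03]))[0].astype(int); off[n]=h-[64,48]
px=lambda n,q:np.array(q)/6-.5+off[n]
def res(p):
    r=[]
    for n in cs:
        r+=[proj(cs[n],tw(p[:3],C30))-np.array([px(n,q) for q in cc[n]])]
        r+=[proj(cs[n],tw(p[:3],[L["hub"],L["index"],[0,-.065,p[3]]]))-np.array([px(n,d[n]) for d in (hub,idx,bt)])]
    return np.vstack(r).ravel()
b=least_squares(res,[*p0,.04],loss="soft_l1")
print(b.x,np.degrees(b.x[2])-360,b.cost);print(np.round(b.fun.reshape(-1,2),1))
x=b.x.copy();x[2]-=2*np.pi*round(x[2]/(2*np.pi));np.save("pose.npy",x)
print(tw(x[:3],[[0,.035,.05],[0,-.065,x[3]],[.0595,.035,.043]]))
E
```

```text
[0.55756102 0.07635317 6.16875172 0.05083192] -6.556561394253379 10.289895301870468
[[ 1.5 -0.2]
 [-1.2  1.9]
 [-2.3 -0.7]
 [-0.  -1.6]
 [-0.3  0.4]
 [ 0.4 -1.1]
 [-0.2 -0.4]
 [ 0.4 -1.3]
 [ 1.6 -0.1]
 [ 0.1  0.2]
 [-0.9 -2.3]
 [ 0.2  0.2]
 [ 0.3 -1.4]
 [ 0.   0.2]]
[[0.56155746 0.11112426 0.05      ]
 [0.55013906 0.0117783  0.05083192]
 [0.62066831 0.10433031 0.043     ]]
```

```bash
python3 - <<'E'
from h import *
from scipy.spatial.transform import Rotation as Ro
s=robot.observe(); R=Ro.from_quat(s["tool_rot"]).as_matrix(); print(np.round(R,3),s["t"])
c=capture("wrist"); Rc=cv2.Rodrigues(np.array(c["rvec"]))[0]; C=-Rc.T@np.array(c["tvec"])
print("cam",C,"axis",Rc[2], "in tool",R.T@(C-s["eef_pos"]),R.T@Rc[2])
x=np.load("pose.npy");print(x)
E
```

```text
[[ 0.    -0.921  0.39 ]
 [ 0.     0.39   0.921]
 [-1.    -0.     0.   ]] 1.4
cam [0.17351495 0.57761132 0.37329006] axis [ 0.24179926 -0.10319467 -0.96482329] in tool [-0.15491754  0.06559333 -0.0004929 ] [ 9.64825696e-01 -2.62889535e-01 -6.85136052e-04]
[ 0.55756102  0.07635317 -0.11443358  0.05083192]
```

servo_tool:
  increments:
    - {"xyz": [0.0233,-0.0351,0],"yaw": -5.26,"fingers": 0}
    - {"xyz": [0.0233,-0.0351,0],"yaw": -5.26,"fingers": 0}
    - {"xyz": [0.0233,-0.0351,0],"yaw": -5.26,"fingers": 0}
    - {"xyz": [0.0233,-0.0351,0],"yaw": -5.26,"fingers": 0}
    - {"xyz": [0.0233,-0.0351,0],"yaw": -5.26,"fingers": 0}
    - {"xyz": [0.0233,-0.0351,0],"yaw": -5.26,"fingers": 0}
    - {"xyz": [0.0233,-0.0351,0],"yaw": -5.26,"fingers": 0}
    - {"xyz": [0.0233,-0.0351,0],"yaw": -5.26,"fingers": 0}
    - {"xyz": [0.0233,-0.0351,0],"yaw": -5.26,"fingers": 0}
    - {"xyz": [0.0233,-0.0351,0],"yaw": -5.26,"fingers": 0}
    - {"xyz": [0.0233,-0.0351,0],"yaw": -5.26,"fingers": 0}
    - {"xyz": [0.0233,-0.0351,0],"yaw": -5.26,"fingers": 0}
    - {"xyz": [0.0233,-0.0351,0],"yaw": -5.26,"fingers": 0}
    - {"xyz": [0.0233,-0.0351,0],"yaw": -5.26,"fingers": 0}
    - {"xyz": [0,0,0],"yaw": 0,"fingers": 0}
    - {"xyz": [0,0,0],"yaw": 0,"fingers": 0}

```text
t: 3.05
eef_pos: [0.5604, 0.0604, 0.2179]
tool_rot: [0.041, 0.706, -0.041, 0.706]
force: [-0.0, -0.5, -0.2]
grip_width: 0.0002
```

```bash
cat > look.py <<'E'
from h import *
import sys
from scipy.spatial.transform import Rotation as Ro
def look(tag):
    s=robot.observe(); R=Ro.from_quat(s["tool_rot"]).as_matrix()
    print("t",s["t"],"pos",np.round(s["eef_pos"],4),"zang",np.degrees(np.arctan2(R[1,2],R[0,2])),"F",np.round(s["force"],1),"g",s["grip_width"])
    c=capture("wrist"); im=c["image"][:,:,::-1].copy(); p=np.load("pose.npy")
    cv2.imwrite(f"pics/w{tag}.png",cv2.resize(im,(800,600),interpolation=cv2.INTER_CUBIC))
    for l in ["hub","mark","index","start_top"]:
        print(l,[(np.round(d["point"],1).tolist(),round(d["score"],2)) for d in models.landmark_of("wrist",l)][:3], "exp",np.round(projw(c,tw(p[:3],L[l] if l in L else [0.051,.035,.05]))[0],1))
    return c
if __name__=="__main__": look(sys.argv[1])
E
python3 look.py 1
```

```text
t 3.05 pos [0.5604 0.0604 0.2179] zang -6.672930359180917 F [-0.  -0.5 -0.2] g 0.00015143699582044365
hub [([38.6, 84.0], 0.78), ([250.4, 131.6], 0.68)] exp [250.4 127.9]
mark [([70.6, 84.3], 0.6)] exp [297.4 128.2]
index [([81.2, 85.6], 0.65), ([304.7, 127.1], 0.62), ([372.4, 132.9], 0.56)] exp [304.1 128. ]
start_top [([251.1, 215.9], 0.96), ([35.9, 158.3], 0.55)] exp [251.1 212.9]
```

View pics/w1.png

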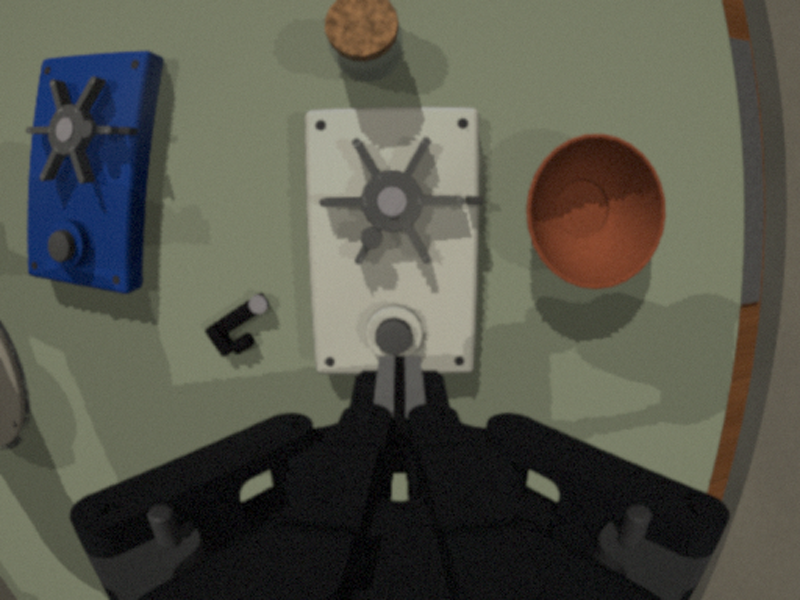

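The white timer fills the middle of the picture. Its hub is at about (392,201), the index bar at (475,200) and the button at (394,336). The stud is at (371,238), on the fin at 240°, so two clicks are needed. The blue one is the decoy, at (68,130). Next I work out the push path.

```bash
python3 - <<'E'
from h import *
p=np.load("pose.npy");p[1]-=.003;np.save("pose.npy",p); a=p[2]
R=np.array([[np.cos(a),-np.sin(a)],[np.sin(a),np.cos(a)]])
hub=tw(p[:3],[0,.035,.05])[0,:2];print("hub",hub,"btn",tw(p[:3],[0,-.065,.05]))
prev=None
def c(phi,r=.043,back=.014):
    f=np.radians(phi);u=np.array([np.cos(f),np.sin(f)]);t=np.array([-u[1],u[0]]);return hub+R@(r*u-back*t)
start=c(180,back=.026);print("start",start,"from now",start-robot.observe()["eef_pos"][:2])
prev=start
for phi in [180,186,192,198,204,210,216,222,225]:
    q=c(phi);print(phi,np.round((q-prev)*1000,1),np.round(q,4));prev=q
E
```

```text
hub [0.56155746 0.10812426] btn [[0.55013906 0.0087783  0.05      ]]
start [0.52180748 0.13886412] from now [-0.03807979  0.07664664]
180 [ -1.4 -11.9] [0.5204 0.1269]
186 [-1.7 -4.4] [0.5187 0.1225]
192 [-1.3 -4.6] [0.5174 0.118 ]
198 [-0.8 -4.7] [0.5166 0.1133]
204 [-0.3 -4.7] [0.5163 0.1086]
210 [ 0.2 -4.7] [0.5165 0.1039]
216 [ 0.7 -4.7] [0.5172 0.0992]
222 [ 1.2 -4.6] [0.5184 0.0946]
225 [ 0.8 -2.2] [0.5192 0.0924]
```

servo_tool:
  increments:
    - {"xyz": [-0.0095,0.0192,-0.01],"yaw": 0,"fingers": 0}
    - {"xyz": [-0.0095,0.0192,-0.02],"yaw": 0,"fingers": 0}
    - {"xyz": [-0.0095,0.0192,-0.03],"yaw": 0,"fingers": 0}
    - {"xyz": [-0.0095,0.0192,-0.03],"yaw": 0,"fingers": 0}
    - {"xyz": [0,0,-0.03],"yaw": 0,"fingers": 0}
    - {"xyz": [0,0,-0.023],"yaw": 0,"fingers": 0}
    - {"xyz": [0,0,0],"yaw": 0,"fingers": 0}
    - {"xyz": [0,0,0],"yaw": 0,"fingers": 0}

```text
t: 4.1
eef_pos: [0.5221, 0.1384, 0.076]
tool_rot: [0.04, 0.706, -0.04, 0.706]
force: [-0.9, 0.6, 0.0]
grip_width: 0.0
```

```bash
python3 look.py 2; python3 - <<'E'
from h import *
for n in ["scene","side"]:
    c=capture(n);p=np.load("pose.npy");h=proj(c,tw(p[:3],[0,0,.05]))[0].astype(int);x0,y0=h-[64,60]
    cv2.imwrite(f"pics/{n}2.png",cv2.resize(c["image"][y0:y0+96,x0:x0+128,::-1],None,fx=4,fy=4,interpolation=cv2.INTER_CUBIC))
a=[cv2.imread(f"pics/{n}2.png") for n in ["scene","side"]];cv2.imwrite("pics/both2.png",cv2.resize(np.vstack(a),None,fx=.78,fy=.78))
E
```

```text
t 4.1 pos [0.5221 0.1384 0.076 ] zang -6.538942779106987 F [-0.9  0.6  0. ] g 1.1822826811881091e-05
hub [([315.2, 252.1], 0.88)] exp [316.5 252. ]
mark [([23.8, 158.2], 0.87)] exp [384.1 249.1]
index [([390.3, 240.2], 0.98), ([36.6, 157.4], 0.59)] exp [390.5 244.5]
start_top [] exp [303.3 346.4]
```

View pics/w2.png

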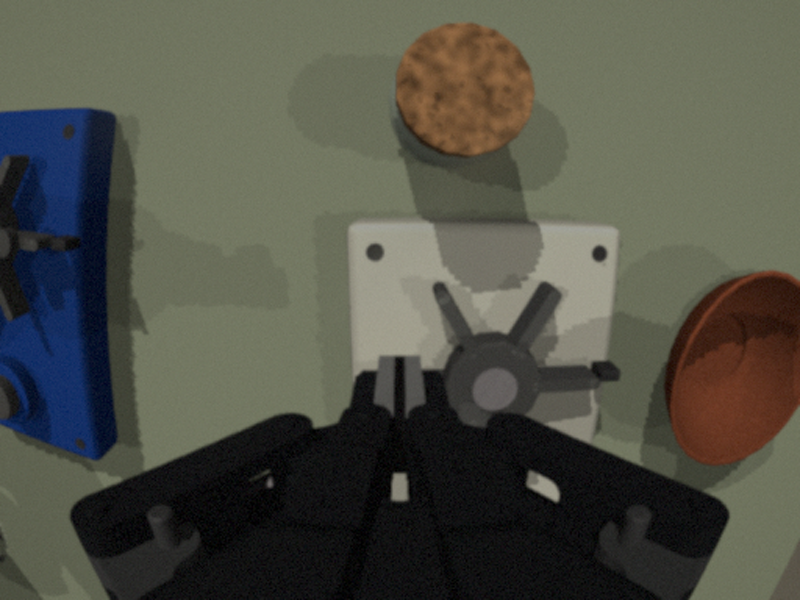

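View pics/both2.png

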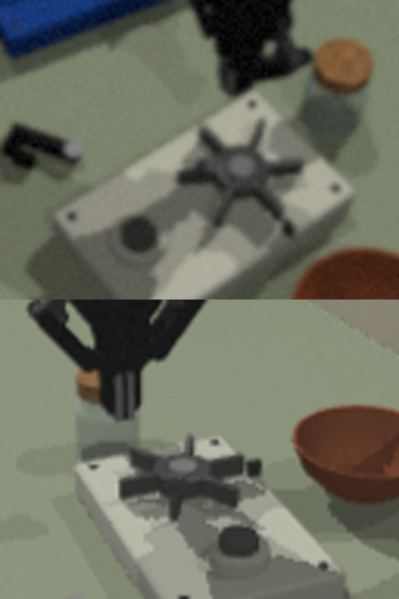

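servo_tool:
  increments:
    - {"xyz": [0,0,-0.008],"yaw": 0,"fingers": 0}
    - {"xyz": [0,0,-0.008],"yaw": 0,"fingers": 0}
    - {"xyz": [0,0,-0.008],"yaw": 0,"fingers": 0}
    - {"xyz": [0,0,-0.005],"yaw": 0,"fingers": 0}
    - {"xyz": [0,0,0],"yaw": 0,"fingers": 0}

```text
t: 4.95
eef_pos: [0.5215, 0.1377, 0.0448]
tool_rot: [0.041, 0.707, -0.041, 0.705]
force: [-1.3, -0.3, -0.2]
grip_width: -0.0002
```

servo_tool:
  increments:
    - {"xyz": [-0.0007,-0.006,0.001],"yaw": 0,"fingers": 0}
    - {"xyz": [-0.0007,-0.006,0],"yaw": 0,"fingers": 0}
    - {"xyz": [-0.0017,-0.0044,0],"yaw": 6,"fingers": 0}
    - {"xyz": [-0.0013,-0.0046,0],"yaw": 6,"fingers": 0}
    - {"xyz": [-0.0008,-0.0047,0],"yaw": 6,"fingers": 0}
    - {"xyz": [0,0,0],"yaw": 0,"fingers": 0}

```text
t: 5.55
eef_pos: [0.5174, 0.1113, 0.048]
tool_rot: [-0.07, 0.703, 0.07, 0.704]
force: [0.4, -0.2, 0.0]
grip_width: -0.0001
```

```bash
python3 look.py 3
```

```text
t 5.55 pos [0.5174 0.1113 0.048 ] zang 11.391631891726028 F [ 0.4 -0.2  0. ] g -0.00011907821904654467
hub [([326.5, 250.1], 0.72)] exp [327.8 252. ]
mark [([24.8, 42.6], 0.69)] exp [396.6 270.1]
index [([38.8, 47.2], 0.71), ([401.5, 262.1], 0.64)] exp [402.  267.6]
start_top [] exp [270.5 355.7]
```

View pics/w3.png

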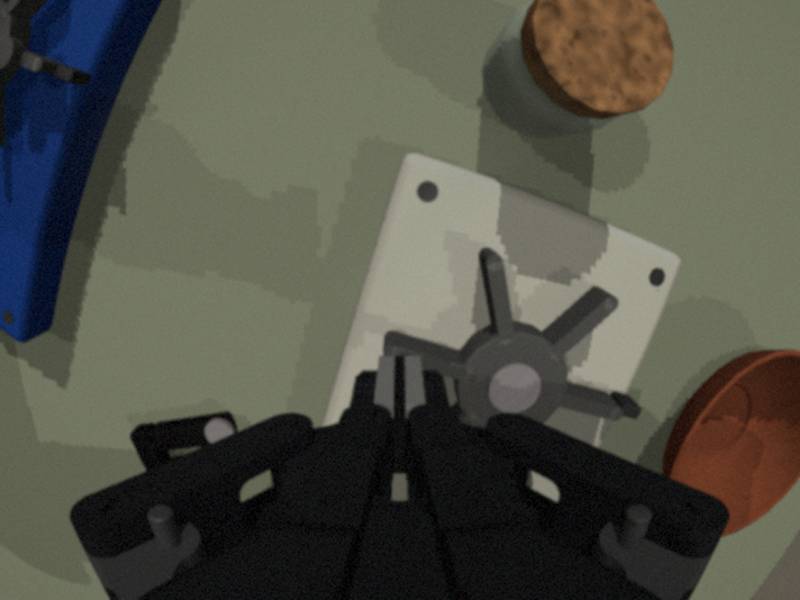

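```bash
cat > both.py <<'E'
from h import *
import sys
a=[]
for n in ["scene","side"]:
    c=capture(n);p=np.load("pose.npy");h=proj(c,tw(p[:3],[0,.02,.05]))[0].astype(int);x0,y0=h-[50,40]
    a.append(cv2.resize(c["image"][y0:y0+75,x0:x0+100,::-1],None,fx=5,fy=4*1.0,interpolation=cv2.INTER_CUBIC))
cv2.imwrite(f"pics/both{sys.argv[1]}.png",np.vstack(a)[:600])
E
python3 both.py 3
```

```text
(no output)
```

View pics/both3.png

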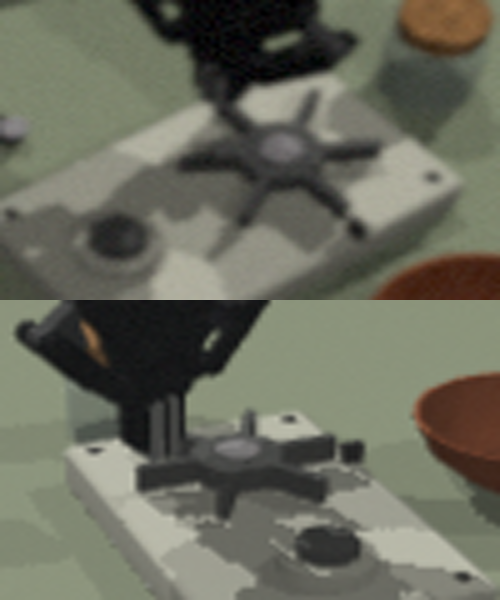

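```bash
python3 - <<'E'
from h import *
from scipy.spatial.transform import Rotation as Ro
s=robot.observe();R=Ro.from_quat(s["tool_rot"]).as_matrix();T=s["eef_pos"]; p=np.load("pose.npy")
print(T,s["force"])
pts=[T+R@np.array([.008,y,z]) for y in(-.011,.011) for z in (-.008,.008)]
a=p[2]; Ri=np.array([[np.cos(a),np.sin(a)],[-np.sin(a),np.cos(a)]])
hub=tw(p[:3],[0,.035,.05])[0,:2]
print("tip corners in hub frame mm",np.round([1000*Ri@(q[:2]-hub) for q in pts],1), [q[2] for q in pts][:1])
c=capture("wrist");k=800/512
print("wrist tip px(800)",np.round(projw(c,np.array(pts))*k))
for f in (120,180,240):
  u=np.array([np.cos(np.radians(f)),np.sin(np.radians(f))])
  print(f,np.round(projw(c,tw(p[:3],[[*(r*u+[0,.035]),.05] for r in(.022,.051)]))*k))
out=c["image"][:,:,::-1]
cs=capture("side");im=cs["image"][:,:,::-1]
h=proj(cs,tw(p[:3],[0,.035,.05]))[0].astype(int);x0,y0=h-[45,40]
cr=cv2.resize(im[y0:y0+70,x0:x0+90],None,fx=8,fy=8,interpolation=cv2.INTER_CUBIC)
f=lambda q:tuple(int(v) for v in (q-[x0,y0]+.5)*8)
for q in proj(cs,pts): cv2.circle(cr,f(q),4,(0,0,255),1)
for fa in range(0,360,60):
  u=np.array([np.cos(np.radians(fa)),np.sin(np.radians(fa))]); 
  q=proj(cs,tw(p[:3],[[*(r*u+[0,.035]),.05] for r in(.022,.051)])); cv2.line(cr,f(q[0]),f(q[1]),(0,255,0),1)
cv2.imwrite("pics/side4.png",cr)
E
```

```text
[0.51714356 0.11227728 0.04743297] [-0.07883093 -0.48840361  0.42134651]
tip corners in hub frame mm [[-48.8 -13.9]
 [-33.6  -9. ]
 [-55.6   7.1]
 [-40.4  12. ]] [np.float64(0.03943279274641855)]
wrist tip px(800) [[377. 382.]
 [419. 382.]
 [376. 328.]
 [419. 328.]]
120 [[505. 343.]
 [493. 264.]]
180 [[458. 382.]
 [381. 359.]]
240 [[467. 432.]
 [410. 474.]]
```

View pics/side4.png

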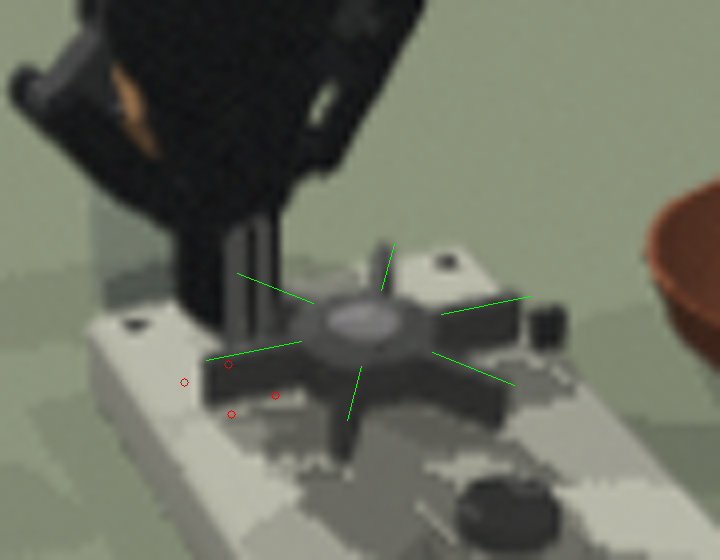

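```bash
python3 - <<'E'
from h import *
from scipy.spatial.transform import Rotation as Ro
p=np.load("pose.npy"); T=np.array([.5221,.1384,.076]); R=Ro.from_quat([.04,.706,-.04,.706]).as_matrix()
pts=[T+R@np.array([.008,y,z]) for y in(-.011,0,.011) for z in (-.008,.008)]
o=[]
for n in ["side","scene"]:
    c=capture(n);im=cv2.imread(f"pics/{n}2.png")
    h=proj(c,tw(p[:3],[0,0,.05]))[0].astype(int);x0,y0=h-[64,60]
    im=cv2.resize(im,None,fx=2,fy=2,interpolation=cv2.INTER_CUBIC)
    for i,q in enumerate(proj(c,pts)):
        cv2.circle(im,tuple(int(v) for v in (q-[x0,y0]+.5)*8),4,[(0,0,255),(0,255,0),(255,0,0)][i//2],1)
    u=proj(c,T)[0]; u=((u-[x0,y0]+.5)*8).astype(int); a=max(0,u[0]-200);b=max(0,u[1]-150)
    o.append(cv2.resize(im[b:b+300,a:a+400],(600,450))[:300*2])
    cv2.imwrite(f"pics/tip_{n}.png",o[-1])
E
```

```text
(no output)
```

View pics/tip_side.png

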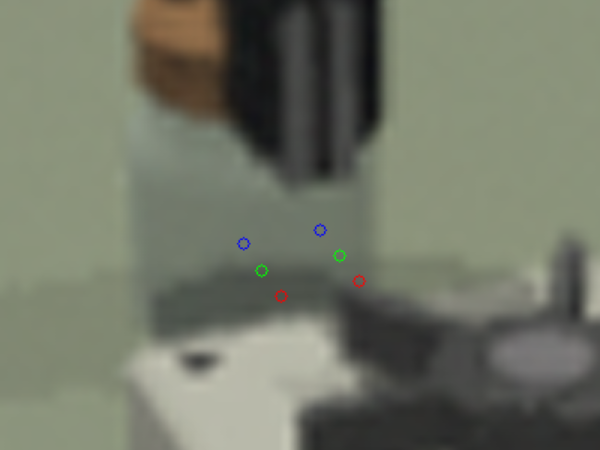

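View pics/tip_scene.png

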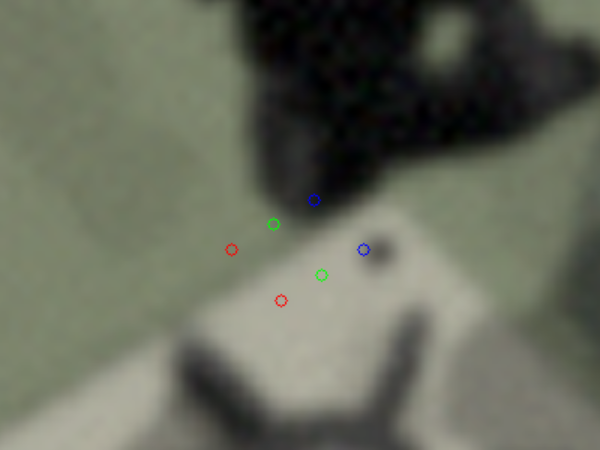

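```bash
python3 - <<'E'
from h import *
p=np.load("pose.npy"); T=np.array([.5221,.1384,.076]); 
obs={"side":(318,185),"scene":(305,218)}; cs={n:capture(n) for n in obs}; q={}
for n in obs:
    c=cs[n];h=proj(c,tw(p[:3],[0,0,.05]))[0].astype(int);o=h-[64,60]
    u=proj(c,T)[0]; u=((u-o+.5)*8).astype(int); a=max(0,u[0]-200);b=max(0,u[1]-150)
    q[n]=(np.array(obs[n])/1.5+[a,b])/8-.5+o
r=least_squares(lambda X:np.concatenate([proj(cs[n],X)[0]-q[n] for n in q]),T)
print(r.x,r.x-T,r.fun)
E
```

```text
[0.52517294 0.13564598 0.08517952] [ 0.00307294 -0.00275402  0.00917952] [ 0.16029812  0.14771357  0.02388085 -0.22970237]
```

Nothing moved. The side and scene pictures put the real fingertip at about TCP + 9 mm, so it passed over the fin. I'll go back to the gap and descend lower.

servo_tool:
  increments:
    - {"xyz": [0.0008,0.0047,0.005],"yaw": -6,"fingers": 0}
    - {"xyz": [0.0013,0.0046,0],"yaw": -6,"fingers": 0}
    - {"xyz": [0.0017,0.0044,0],"yaw": -6,"fingers": 0}
    - {"xyz": [0.0007,0.006,0],"yaw": 0,"fingers": 0}
    - {"xyz": [0.0007,0.006,0],"yaw": 0,"fingers": 0}
    - {"xyz": [0,0,-0.007],"yaw": 0,"fingers": 0}
    - {"xyz": [0,0,-0.005],"yaw": 0,"fingers": 0}
    - {"xyz": [0,0,-0.005],"yaw": 0,"fingers": 0}
    - {"xyz": [0,0,-0.005],"yaw": 0,"fingers": 0}
    - {"xyz": [0,0,0],"yaw": 0,"fingers": 0}
    - {"xyz": [0,0,0],"yaw": 0,"fingers": 0}

```text
t: 7.3
eef_pos: [0.5222, 0.1377, 0.0302]
tool_rot: [0.041, 0.706, -0.041, 0.706]
force: [0.4, -0.2, -0.3]
grip_width: 0.0001
```

```bash
python3 look.py 5; python3 both.py 5
```

```text
t 7.3 pos [0.5222 0.1377 0.0302] zang -6.608052304320129 F [ 0.4 -0.2 -0.3] g 8.798391965957168e-05
hub [] exp [331.4 287.4]
mark [] exp [412.  280.5]
index [([421.3, 269.0], 0.56)] exp [418.5 273.5]
start_top [([291.8, 64.4], 0.2)] exp [310.6 385.3]
```

View pics/both5.png

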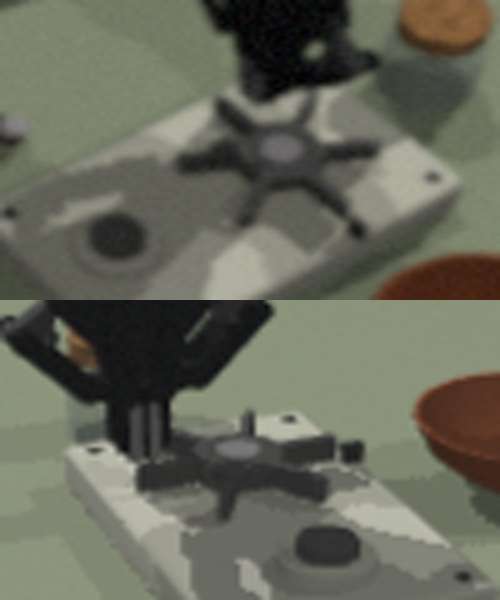

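View pics/w5.png

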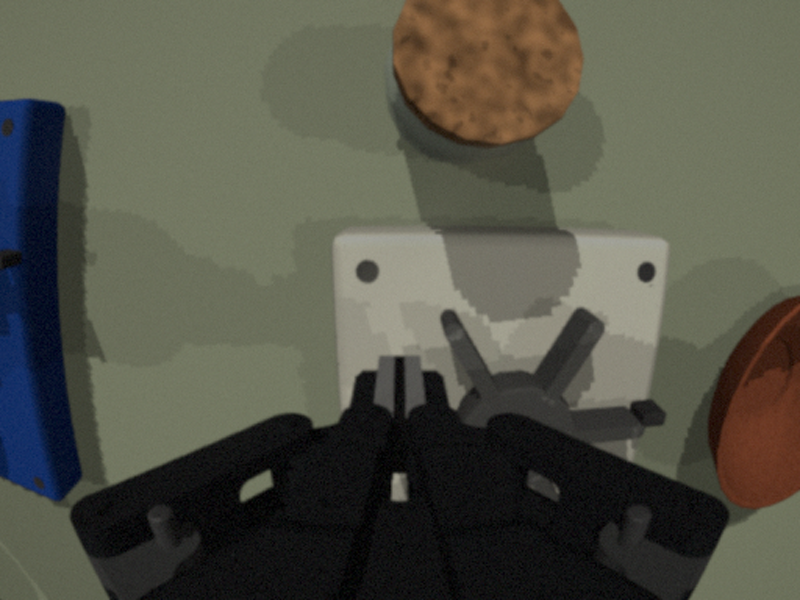

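servo_tool:
  increments:
    - {"xyz": [-0.0007,-0.006,0],"yaw": 0,"fingers": 0}
    - {"xyz": [-0.0007,-0.006,0],"yaw": 0,"fingers": 0}
    - {"xyz": [-0.0017,-0.0044,0],"yaw": 6,"fingers": 0}
    - {"xyz": [-0.0013,-0.0046,0],"yaw": 6,"fingers": 0}
    - {"xyz": [-0.0008,-0.0047,0],"yaw": 6,"fingers": 0}
    - {"xyz": [0,0,0],"yaw": 0,"fingers": 0}

```text
t: 8.25
eef_pos: [0.517, 0.1115, 0.0305]
tool_rot: [-0.07, 0.704, 0.07, 0.704]
force: [-0.4, 0.7, -0.4]
grip_width: -0.0002
```

```bash
python3 look.py 6; python3 both.py 6
```

```text
t 8.25 pos [0.517  0.1115 0.0305] zang 11.410107902373538 F [-0.4  0.7 -0.4] g -0.00016262705339949288
hub [([337.6, 260.0], 0.62), ([353.3, 46.8], 0.56)] exp [335.3 266.9]
mark [([8.8, 39.1], 0.58)] exp [408.4 284.6]
index [([25.7, 42.0], 0.76), ([417.0, 278.7], 0.57)] exp [413.6 281.1]
start_top [] exp [271.7 372.8]
```

View pics/both6.png

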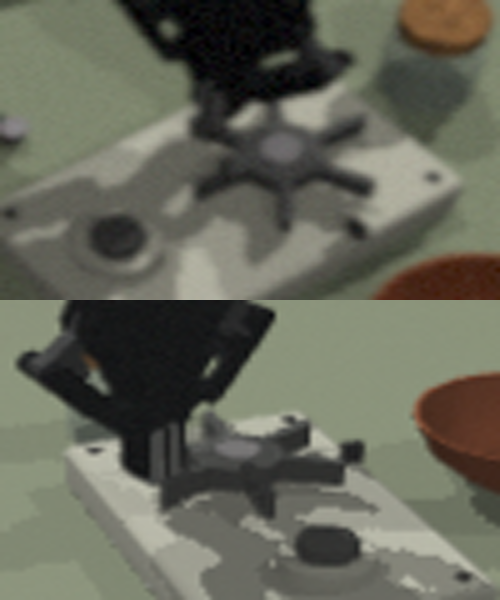

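View pics/w6.png

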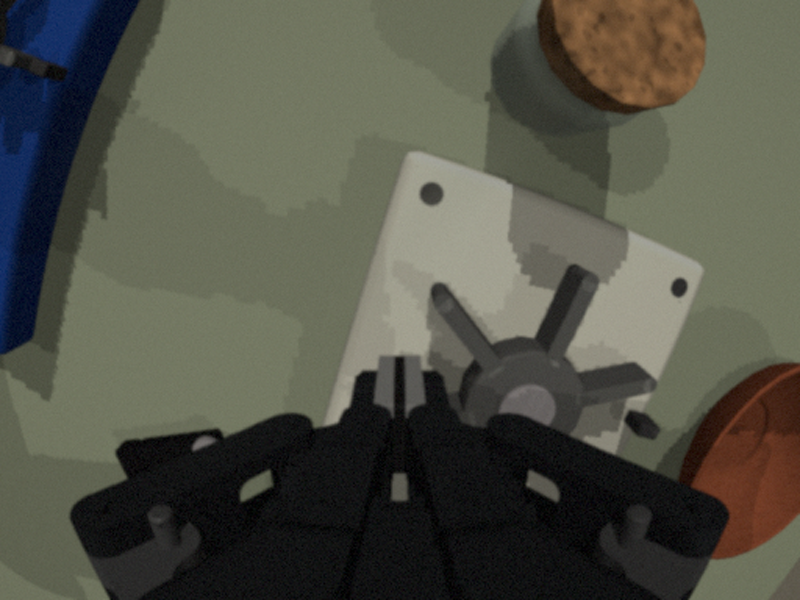

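servo_tool:
  increments:
    - {"xyz": [-0.0003,-0.0047,0],"yaw": 6,"fingers": 0}
    - {"xyz": [0.0002,-0.0047,0],"yaw": 6,"fingers": 0}
    - {"xyz": [0.0007,-0.0047,0],"yaw": 6,"fingers": 0}
    - {"xyz": [0,0,0],"yaw": 0,"fingers": 0}
    - {"xyz": [0,0,0],"yaw": 0,"fingers": 0}

```text
t: 9.1
eef_pos: [0.5177, 0.0981, 0.0303]
tool_rot: [-0.178, 0.684, 0.178, 0.684]
force: [0.1, -0.2, 0.1]
grip_width: -0.0002
```

```bash
python3 look.py 7; python3 both.py 7
```

```text
t 9.1 pos [0.5177 0.0981 0.0303] zang 29.204865297267187 F [ 0.1 -0.2  0.1] g -0.0001849769931772868
hub [([341.2, 263.5], 0.58)] exp [336.2 267.7]
mark [([403.9, 70.4], 0.62)] exp [393.9 305.5]
index [([400.8, 300.2], 0.56), ([338.3, 264.0], 0.16)] exp [397.5 304.3]
start_top [] exp [233.  360.7]
```

View pics/both7.png

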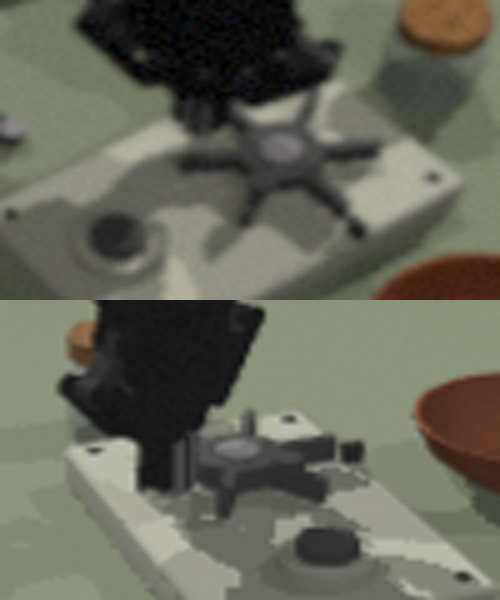

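View pics/w7.png

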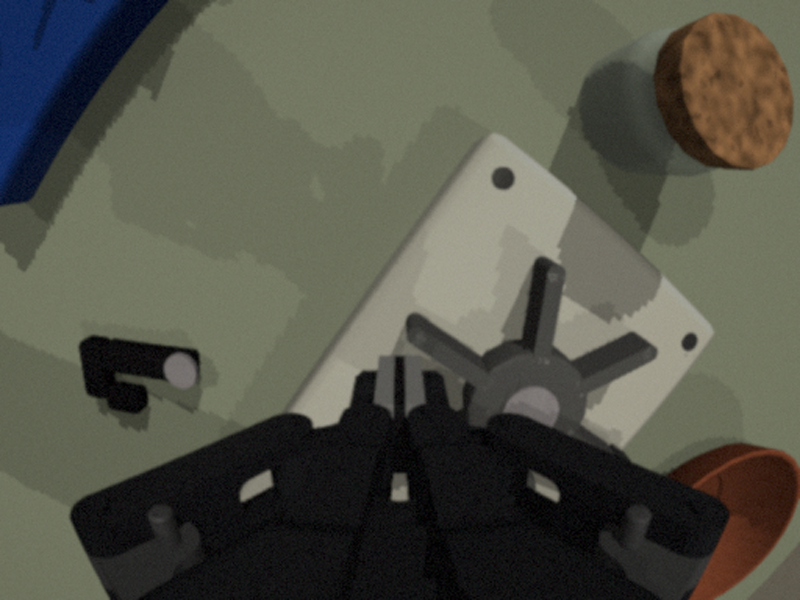

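The first click is made. I'll lift off and check the stud.

servo_tool:
  increments:
    - {"xyz": [-0.001,-0.001,0.012],"yaw": 0,"fingers": 0}
    - {"xyz": [0,0,0.015],"yaw": 0,"fingers": 0}
    - {"xyz": [0,0,0.03],"yaw": 0,"fingers": 0}
    - {"xyz": [0.01,-0.008,0.03],"yaw": -7.2,"fingers": 0}
    - {"xyz": [0.01,-0.008,0.03],"yaw": -7.2,"fingers": 0}
    - {"xyz": [0.01,-0.008,0.03],"yaw": -7.2,"fingers": 0}
    - {"xyz": [0.01,-0.008,0.02],"yaw": -7.2,"fingers": 0}
    - {"xyz": [0,-0.006,0.02],"yaw": -7.2,"fingers": 0}
    - {"xyz": [0,0,0],"yaw": 0,"fingers": 0}
    - {"xyz": [0,0,0],"yaw": 0,"fingers": 0}

```text
t: 10.45
eef_pos: [0.5569, 0.0591, 0.2183]
tool_rot: [0.04, 0.705, -0.04, 0.707]
force: [0.6, 0.4, 0.6]
grip_width: 0.0001
```

```bash
python3 look.py 8
```

```text
t 10.45 pos [0.5569 0.0591 0.2183] zang -6.430647974043732 F [0.6 0.4 0.6] g 5.8489271152589845e-05
hub [([43.5, 79.6], 0.88), ([252.3, 128.7], 0.81)] exp [253.6 129.1]
mark [([73.6, 79.6], 0.65), ([276.5, 168.0], 0.56)] exp [300.5 129.7]
index [([254.8, 152.1], 0.68), ([82.5, 81.4], 0.65), ([306.8, 128.9], 0.6)] exp [307.  129.5]
start_top [([37.5, 155.6], 0.86), ([250.8, 212.2], 0.66)] exp [253.6 213.9]
```

View pics/w8.png

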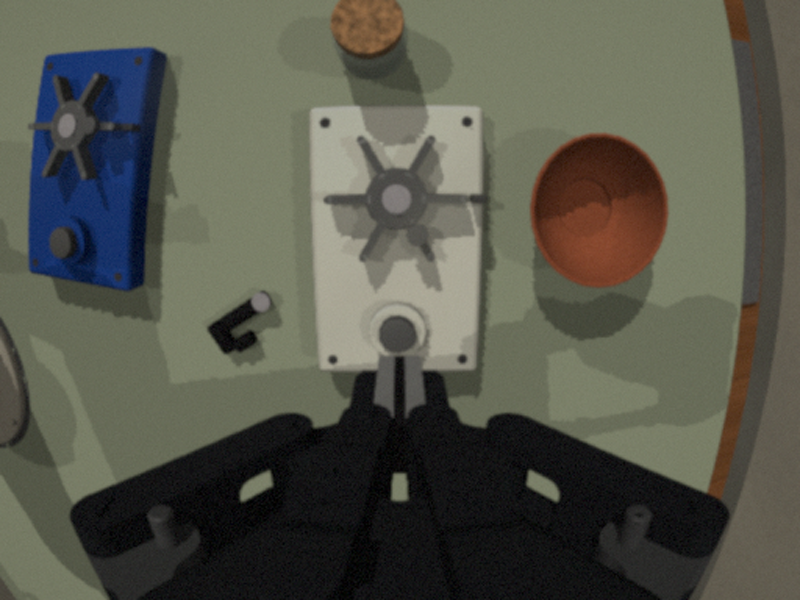

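The stud is now at (420,236), on the fin at 300°, so one click remains. I'll repeat the same push.

servo_tool:
  increments:
    - {"xyz": [-0.007,0.0158,-0.02],"yaw": 0,"fingers": 0}
    - {"xyz": [-0.007,0.0158,-0.02],"yaw": 0,"fingers": 0}
    - {"xyz": [-0.007,0.0158,-0.03],"yaw": 0,"fingers": 0}
    - {"xyz": [-0.007,0.0158,-0.03],"yaw": 0,"fingers": 0}
    - {"xyz": [-0.007,0.0158,-0.03],"yaw": 0,"fingers": 0}
    - {"xyz": [0,0,-0.02],"yaw": 0,"fingers": 0}
    - {"xyz": [0,0,-0.014],"yaw": 0,"fingers": 0}
    - {"xyz": [0,0,-0.008],"yaw": 0,"fingers": 0}
    - {"xyz": [0,0,-0.008],"yaw": 0,"fingers": 0}
    - {"xyz": [0,0,-0.008],"yaw": 0,"fingers": 0}
    - {"xyz": [0,0,0],"yaw": 0,"fingers": 0}
    - {"xyz": [0,0,0],"yaw": 0,"fingers": 0}

```text
t: 11.9
eef_pos: [0.522, 0.138, 0.0298]
tool_rot: [0.041, 0.706, -0.041, 0.706]
force: [0.0, 0.5, 0.4]
grip_width: -0.0004
```

servo_tool:
  increments:
    - {"xyz": [-0.0007,-0.006,0],"yaw": 0,"fingers": 0}
    - {"xyz": [-0.0007,-0.006,0],"yaw": 0,"fingers": 0}
    - {"xyz": [-0.0017,-0.0044,0],"yaw": 6,"fingers": 0}
    - {"xyz": [-0.0013,-0.0046,0],"yaw": 6,"fingers": 0}
    - {"xyz": [-0.0008,-0.0047,0],"yaw": 6,"fingers": 0}
    - {"xyz": [-0.0003,-0.0047,0],"yaw": 6,"fingers": 0}
    - {"xyz": [0.0002,-0.0047,0],"yaw": 6,"fingers": 0}
    - {"xyz": [0.0007,-0.0047,0],"yaw": 6,"fingers": 0}
    - {"xyz": [0,0,0],"yaw": 0,"fingers": 0}
    - {"xyz": [0,0,0],"yaw": 0,"fingers": 0}

```text
t: 12.9
eef_pos: [0.5172, 0.0979, 0.0297]
tool_rot: [-0.178, 0.684, 0.178, 0.684]
force: [-0.8, -0.1, 0.0]
grip_width: 0.0002
```

```bash
python3 look.py 9
```

```text
t 12.9 pos [0.5172 0.0979 0.0297] zang 29.20284140258548 F [-0.8 -0.1  0. ] g 0.00023143666551442383
hub [([339.6, 269.5], 0.64), ([98.4, 226.2], 0.51)] exp [337.4 268.4]
mark [] exp [395.  306.1]
index [([401.0, 300.6], 0.93)] exp [398.6 304.9]
start_top [] exp [233.7 361.6]
```

View pics/w9.png

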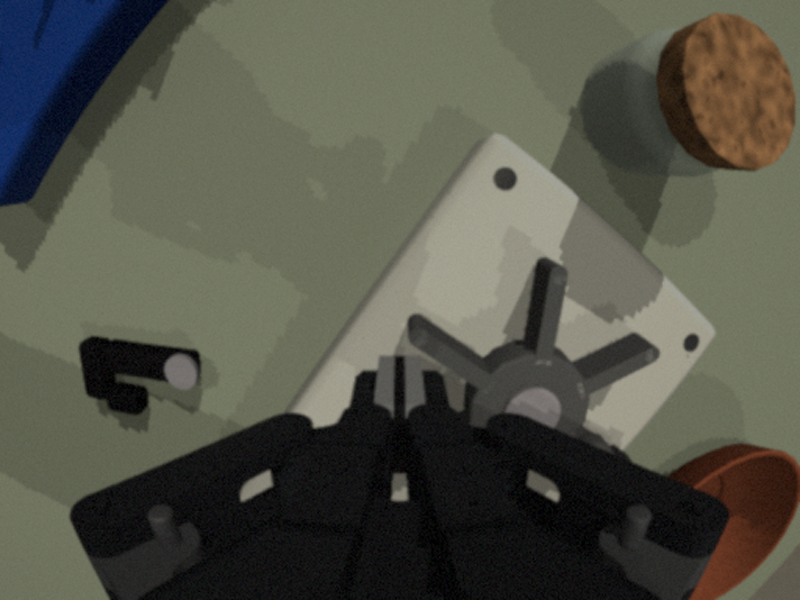

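The picture shows the same wheel position as after the first click. I'll lift off the same way and look.

servo_tool:
  increments:
    - {"xyz": [-0.001,-0.001,0.012],"yaw": 0,"fingers": 0}
    - {"xyz": [0,0,0.015],"yaw": 0,"fingers": 0}
    - {"xyz": [0,0,0.03],"yaw": 0,"fingers": 0}
    - {"xyz": [0.01,-0.008,0.03],"yaw": -7.2,"fingers": 0}
    - {"xyz": [0.01,-0.008,0.03],"yaw": -7.2,"fingers": 0}
    - {"xyz": [0.01,-0.008,0.03],"yaw": -7.2,"fingers": 0}
    - {"xyz": [0.01,-0.008,0.02],"yaw": -7.2,"fingers": 0}
    - {"xyz": [0,-0.006,0.02],"yaw": -7.2,"fingers": 0}
    - {"xyz": [0,0,0],"yaw": 0,"fingers": 0}
    - {"xyz": [0,0,0],"yaw": 0,"fingers": 0}

```text
t: 14.15
eef_pos: [0.5563, 0.0594, 0.2173]
tool_rot: [0.04, 0.705, -0.04, 0.707]
force: [0.8, 0.0, -0.6]
grip_width: -0.0002
```

```bash
python3 look.py 10; python3 -c "
import cv2;a=cv2.imread('pics/w10.png');cv2.imwrite('pics/w10c.png',cv2.resize(a[90:390,290:510],None,fx=2,fy=2,interpolation=2))"
```

```text
t 14.15 pos [0.5563 0.0594 0.2173] zang -6.429028185396377 F [ 0.8  0.  -0.6] g -0.00019926616964348622
hub [([249.4, 128.1], 0.98), ([42.5, 78.9], 0.78)] exp [254.2 129.3]
mark [([72.5, 81.4], 0.95), ([300.9, 129.9], 0.78), ([238.9, 30.4], 0.69)] exp [301.2 129.9]
index [([84.4, 80.4], 0.96), ([307.9, 126.5], 0.91)] exp [307.7 129.8]
start_top [([252.2, 216.4], 0.87), ([33.9, 153.5], 0.8)] exp [254.1 214.4]
```

View pics/w10c.png

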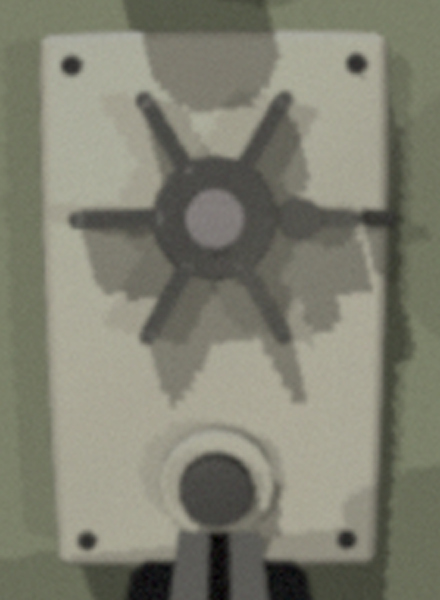

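The stud is on the fin at the index bar, with the stud at crop (298,217) and the bar at (376,217). Now the button.

servo_tool:
  increments:
    - {"xyz": [-0.002,-0.0125,0],"yaw": 0,"fingers": 0}
    - {"xyz": [-0.002,-0.0125,-0.02],"yaw": 0,"fingers": 0}
    - {"xyz": [-0.002,-0.0125,-0.03],"yaw": 0,"fingers": 0}
    - {"xyz": [0,-0.0125,-0.03],"yaw": 0,"fingers": 0}
    - {"xyz": [0,0,-0.03],"yaw": 0,"fingers": 0}
    - {"xyz": [0,0,-0.03],"yaw": 0,"fingers": 0}
    - {"xyz": [0,0,-0.015],"yaw": 0,"fingers": 0}
    - {"xyz": [0,0,0],"yaw": 0,"fingers": 0}
    - {"xyz": [0,0,0],"yaw": 0,"fingers": 0}

```text
t: 15.3
eef_pos: [0.5505, 0.0091, 0.0624]
tool_rot: [0.041, 0.706, -0.041, 0.706]
force: [-1.1, -0.0, 0.2]
grip_width: 0.0003
```

```bash
sed -i 's/\[0,.02,.05\]/[0,-.03,.05]/' both.py; python3 both.py 11; python3 look.py 11
```

```text
t 15.4 pos [0.5513 0.0092 0.0637] zang -6.591340354585753 F [ 0.3  0.4 -0.2] g -0.00016019908476621982
hub [([250.3, 52.1], 0.72)] exp [251.9  55.1]
mark [([340.2, 53.9], 0.85)] exp [340.9  58.8]
index [([349.2, 55.7], 0.58)] exp [351.   61.9]
start_top [([251.4, 221.7], 0.85)] exp [252.4 219.5]
```

View pics/both11.png

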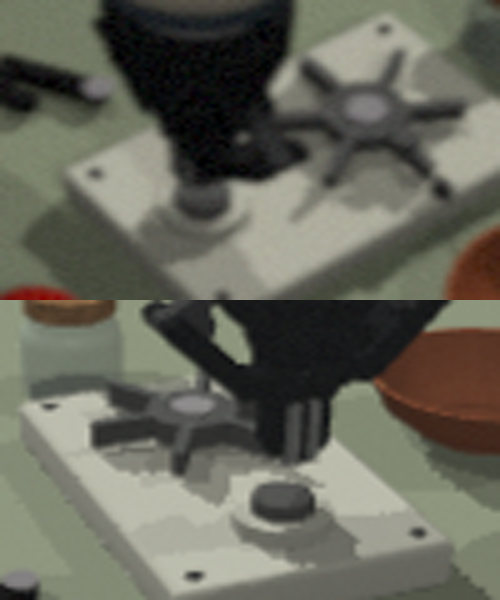

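servo_tool:
  increments:
    - {"xyz": [0,0,-0.006],"yaw": 0,"fingers": 0}
    - {"xyz": [0,0,-0.006],"yaw": 0,"fingers": 0}
    - {"xyz": [0,0,-0.004],"yaw": 0,"fingers": 0}
    - {"xyz": [0,0,-0.003],"yaw": 0,"fingers": 0}
    - {"xyz": [0,0,0],"yaw": 0,"fingers": 0}

```text
t: 16.15
eef_pos: [0.5496, 0.0093, 0.0414]
tool_rot: [0.041, 0.706, -0.041, 0.705]
force: [-0.1, 0.3, 0.2]
grip_width: 0.0003
```

servo_tool:
  increments:
    - {"xyz": [0,0,-0.002],"yaw": 0,"fingers": 0}
    - {"xyz": [0,0,0],"yaw": 0,"fingers": 0}

```text
t: 16.35
eef_pos: [0.5501, 0.0093, 0.0403]
tool_rot: [0.041, 0.706, -0.041, 0.706]
force: [-0.1, 0.2, -0.5]
grip_width: 0.0
```

servo_tool:
  increments:
    - {"xyz": [0,0,-0.002],"yaw": 0,"fingers": 0}
    - {"xyz": [0,0,0],"yaw": 0,"fingers": 0}

```text
t: 16.55
eef_pos: [0.5504, 0.0092, 0.0386]
tool_rot: [0.041, 0.706, -0.041, 0.706]
force: [-0.3, -0.1, 2.1]
grip_width: -0.0
```

servo_tool:
  increments:
    - {"xyz": [0,0,-0.002],"yaw": 0,"fingers": 0}
    - {"xyz": [0,0,0],"yaw": 0,"fingers": 0}

```text
t: 16.75
eef_pos: [0.5504, 0.0092, 0.0366]
tool_rot: [0.041, 0.706, -0.041, 0.706]
force: [0.1, -0.3, 3.4]
grip_width: -0.0001
```

servo_tool:
  increments:
    - {"xyz": [0,0,-0.002],"yaw": 0,"fingers": 0}
    - {"xyz": [0,0,0],"yaw": 0,"fingers": 0}

```text
t: 16.95
eef_pos: [0.5504, 0.0093, 0.0346]
tool_rot: [0.041, 0.706, -0.041, 0.706]
force: [-0.1, -0.3, 4.1]
grip_width: 0.0001
```

servo_tool:
  increments:
    - {"xyz": [0,0,-0.001],"yaw": 0,"fingers": 0}
    - {"xyz": [0,0,0],"yaw": 0,"fingers": 0}

```text
t: 17.15
eef_pos: [0.5504, 0.0092, 0.0336]
tool_rot: [0.041, 0.706, -0.041, 0.706]
force: [0.8, 0.1, 4.3]
grip_width: 0.0004
```

servo_tool:
  increments:
    - {"xyz": [0,0,-0.001],"yaw": 0,"fingers": 0}
    - {"xyz": [0,0,0],"yaw": 0,"fingers": 0}

```text
t: 17.35
eef_pos: [0.5504, 0.0092, 0.0331]
tool_rot: [0.041, 0.706, -0.041, 0.706]
force: [-1.2, -0.2, 7.0]
grip_width: 0.0001
```

servo_tool:
  increments:
    - {"xyz": [0,0,-0.001],"yaw": 0,"fingers": 0}
    - {"xyz": [0,0,0],"yaw": 0,"fingers": 0}
    - {"xyz": [0,0,0],"yaw": 0,"fingers": 0}

```text
t: 17.65
eef_pos: [0.5505, 0.0092, 0.033]
tool_rot: [0.041, 0.705, -0.041, 0.706]
force: [-2.4, 0.1, 11.7]
grip_width: -0.0004
```

The button is bottomed out: the force climbs to 11.7 N while z holds at 0.033. I'll release it.

servo_tool:
  increments:
    - {"xyz": [0,0,0.004],"yaw": 0,"fingers": 0}
    - {"xyz": [0,0,0.006],"yaw": 0,"fingers": 0}
    - {"xyz": [0,0,0.015],"yaw": 0,"fingers": 0}
    - {"xyz": [0,0,0.03],"yaw": 0,"fingers": 0}
    - {"xyz": [0,0,0.04],"yaw": 0,"fingers": 0}
    - {"xyz": [0,0,0.04],"yaw": 0,"fingers": 0}
    - {"xyz": [0,0,0.04],"yaw": 0,"fingers": 0}
    - {"xyz": [0,-0.02,0.02],"yaw": 0,"fingers": 0}
    - {"xyz": [0,0,0],"yaw": 0,"fingers": 0}
    - {"xyz": [0,0,0],"yaw": 0,"fingers": 0}

```text
t: 18.65
eef_pos: [0.55, -0.0108, 0.2262]
tool_rot: [0.041, 0.706, -0.041, 0.706]
force: [0.6, 0.2, 0.1]
grip_width: -0.0
```

```bash
python3 look.py 12;python3 both.py 12
```

```text
t 18.65 pos [ 0.55   -0.0108  0.2262] zang -6.64716183722061 F [0.6 0.2 0.1] g -2.619743059695393e-06
hub [([47.3, 29.8], 0.96), ([249.0, 64.1], 0.55)] exp [252.7  66.1]
mark [([297.7, 66.1], 0.82), ([76.2, 28.0], 0.79), ([372.1, 78.0], 0.72)] exp [299.   66.9]
index [([307.2, 67.4], 0.66)] exp [305.5  68.1]
start_top [([253.0, 150.8], 0.77), ([36.9, 102.4], 0.77)] exp [253. 154.]
```

View pics/w12.png

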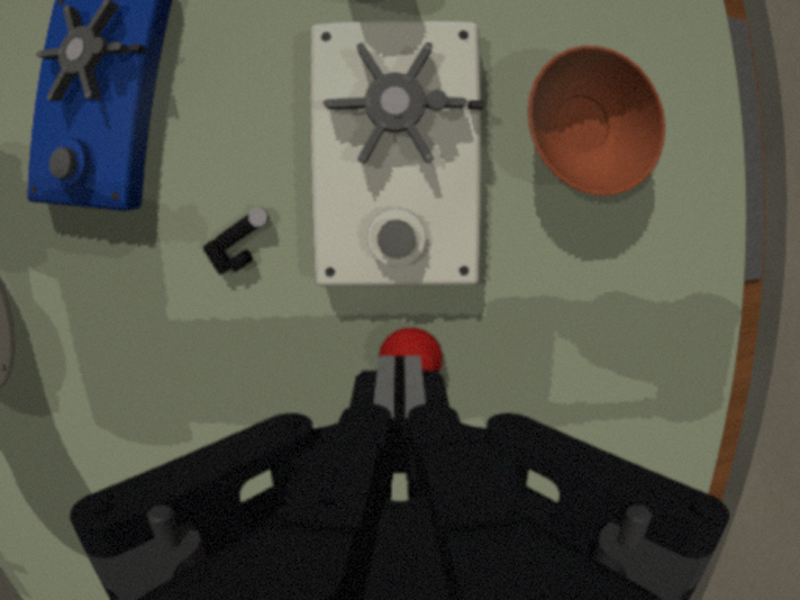

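View pics/both12.png

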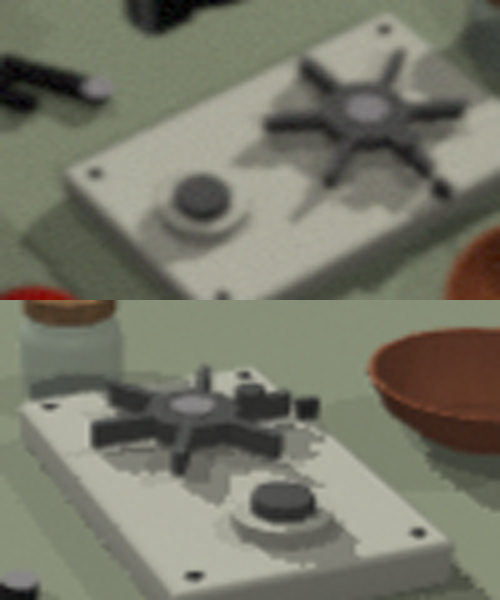

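The stud fin points at the index bar, with the stud at wrist (437,100) and the bar at (475,104). The button is back up, the arm is clear and the bystanders haven't moved.

```bash
python3 -c "
from plant import job
print(job.job_done())"
```

```text
the job is handed in; nothing more can be done
None
```

The timer is set and started, and the job is handed in at about 19 s on the robot clock.

**What I did:** On the white timer, I clicked the thumbwheel anticlockwise twice with the closed fingertips, because the stud started two clicks before the bar. I lifted off and checked the stud after each click. Then I pressed the start button until it bottomed out and let it go. The reading there was 11.7 N, with the tool height no longer changing.

**Last checks:** The wrist, scene and side pictures show the stud's fin pointing at the index bar, the button back up and the arm clear. The bowl, bell and fob look undisturbed; the jar was only partly in the last views.

**What disagreed:**
- **Fingertip height:** The real fingertip sat about 9 mm above the TCP, where the description puts it 8 mm ahead (below). My first push therefore passed over the fin without moving the wheel, and I repeated it lower.
- **Timer position:** The fixed cameras and the wrist camera differed by about 3 mm, so I shifted my estimate by that much.
- **Force reading during the pushes:** It stayed near zero at the points where I read it, so I confirmed both clicks from the pictures instead.

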